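# Freshly lacquered front panel onto its drying stand

### The job

The long front panel has a fresh finish: pick it up by its edges only, without touching its grey face, and lift it clear of its wooden block. Set it down gently, face up, centred on the four-post stand and in line with it, and let go. Leave the short panel where it lies.

Things in the scene. Friction and masses are not known exactly. Their poses are not given: they have to be found in the camera images.
- panel_center (a point): Centre (half-way up) of the long front panel: loose aluminium plate 120 mm long (x), 56 wide (y), 6 thick, 0.1 kg, bare edges 5 mm high, grey face with dark round holes on top (z). It lies level, middle on a fixed wooden block 50 (x) by 30 (y) by 40 mm high: its long edges overhang 13 mm, centre 43 mm above the bench.
- panel_face: The long panel's grey lacquered face, not to be touched: 116 by 52 mm, the top 1 mm of the plate, set in 2 mm from every edge; moves with the panel. Origin at the centre of its underside, 5 mm above the panel's underside; axes as the panel's.
- stand_top (a point): Drying stand, fixed: steel base 110 (x) by 36 (y) by 6 mm with four posts 8 mm across at x +-40, y +-13 mm, rubber tips ending 40 mm above the bench. The point is midway between the tips at their height; x along the stand. A seated panel's centre is 3 mm above it; the panel overhangs the posts; either end may lead.
- short_center (a point): Centre (half-way up) of the short front panel, to be left alone: like the long one but 66 mm long (x) by 56 mm wide, on a block of the same size. The two blocks and the stand change places from start to start, side by side, at least 170 mm apart.

How it is judged:
On the way:
1. the long panel is held in the fingers, 25 mm or more above where it lay (height (world z) of panel_center above 0.068 m and contact force between the fingers and panel above 0.5 N), for 0.2 s.
At the end, for the whole second after the job is handed in: The long panel rests still, face up and level (within 3 degrees) on the four posts, its centre within 12 mm of the stand's centre and its length within 10 degrees of the stand's; the short panel is within 20 mm of where it lay (horizontal distance between panel_center and stand_top below 0.012 m and z of panel_center in the frame of stand_top between 0 and 0.006 m and angle between the x axis of panel_center and the x axis of stand_top, either way round below 0.175 rad and angle between panel_center's own z axis and vertical below 0.06 rad and linear speed of panel below 0.02 m/s and distance of short_center from where it was at the start of the episode below 0.02 m); the robot touches nothing.
It fails at once if the long panel's grey face is touched by the robot (over 0.5 N) (contact force between any of the fingers, the arm and panel_face above 0.5 N).
It fails at once if the long panel is let go or thrown in mid-air, more than 12 mm above its seat (contact force between anything else and panel below 0.02 N and height (world z) of panel_center above 0.055 m).
It fails at once if the short panel is moved more than 20 mm (distance of short_center from where it was at the start of the episode above 0.02 m).
It also fails if it takes over 42 s, if anything falls off the work surface, if the arm or the gripper's body presses on something with over 40 N, if the wrist force passes 120 N, or if a joint passes its speed limit or range.

### The arm

A 6-joint arm with a two-finger parallel gripper is mounted at the origin on the work surface. World frame = base frame: x ahead of the robot, y to its left, z up, the work surface at z = 0. Lengths are in m, angles in rad, forces in N, time in s.
With the tool pointing down it reaches from about 0.3 to 0.775 m from the base axis. Payload 14.6 kg.
Tool frame: the origin (TCP) lies midway between the tips of the shut fingers; the grasp point (between the pads) lies 19 mm behind it; z points along the fingers, y is the line along which they close (so a half turn about z gives the same grasp; the last joint's range is limited). The gripper opens to 94 mm and grips with 3 to 60 N. Pads are 16 mm wide; open, the fingers measure 119 mm over their backs; the gripper's body (75 mm by 177 mm) begins 78 mm behind the grasp point.
Start: joints at [1.109, 0.3, 1.521, -0, 1.321, -0.067], TCP at [0.212, 0.508, 0.205] pointing down, gripper open.
Joint ranges: [-3.03, 3.03], [-0.79, 2.21], [0.23, 2.52], [-1.04, 4.18], [0, 3.07], [-2.55, 2.55]. Speed limits (rad/s): [2.22, 2.22, 2.57, 3.14, 3.14, 3.14].

### API

Orientations are given as [roll, pitch, yaw] about the fixed x, y, z axes, in that order (R = Rz(yaw) Ry(pitch) Rx(roll)).
In Python, from station import telemetry, optics, ctrl gives the robot as it stands.
- The arm moves only by the tool carry_out, never from a script. Its argument "plan" is a list that holds one entry, the list of rows, each a list of 7 numbers: the shift along the tool's x, y, z in mm, then the turn, a rotation vector about the tool's x, y, z in rad, then the finger opening in mm, from 0 to 94. A call has 1 to 20 rows; each row shifts and turns the commanded pose from where the row before left it, along the tool's axes as they then stand; what a row does not reach is not made up. A row lasts 1/12 s, in which the tool goes at most 41.7 mm and 7.16 degrees, less where a joint would pass 70% of its speed; a pose out of reach is approached as far as the arm can. A call with a gripper value outside its range is refused whole. The fingers move at their own pace and stop on an object; "squeeze" is the grip in N (left out, the last holds). Time passes only in rows, so rows that do not move let the fingers close. It gives the time, the measured TCP pose, the force, the opening and the grip force at its end, in the units of the state.
- telemetry.get_obs(): the state, without advancing time (a new reading comes with each control period).
- optics.camera(name): name is "scene" or "top"; returns a dict with "pixels" (400x640x3 uint8, red, green, blue), "intrinsics" (3x3 intrinsics, pixels), "dist_coeffs" ([k1, k2, p1, p2, k3] as OpenCV has them; the pictures are not rectified), "origin" and "rotation" of the camera in the world. Camera axes: x right, y down, z forward; pixel columns grow to the right and rows downward; lengths in m; the calibration is good to about 2 mm. A picture is of the moment at which its call begins. There is no depth.
- ctrl.hand_in(): hands the job in; it is judged then, once.
The state is a dict: "time_s": time; "qpos": joint angles; "joint_vel": joint speeds; "tau": joint torques, N m; "ee_pos": TCP position; "eef_rot": TCP orientation; "force": force on the tool from outside, world axes, zero at the start; "moment": the same for the moment, N m; "grip_width": finger opening in m; "grip_force": force on a finger pad.
Only numpy, scipy, OpenCV 4.12 (cv2) and the standard library are available. Lean on these libraries where they do the work, as an engineer would, in place of code of your own. Each camera call takes 0.05 s, during which the arm holds its last target. There are 200 camera calls.

## Working session

There is one attempt and no reset: what is moved stays moved. The work goes in short steps, Python scripts to look and compute and a tool call to move; the robot and the scene stay as the last step left them, time stands still between calls to the robot, and variables do not carry over. Pictures are saved under pics/ and viewed, at most 10 in all, crops included, and the job is handed in when it is done.

Besides the shell and the picture viewer there is one more tool, called after "Request:" as a command line: name --argument value ..., lists and objects as JSON in quotes. carry_out: Moves the arm, as the interface text tells. Its arguments: {"type":"object","properties":{"plan":{"type":"array","items":{"type":"array","items":{"type":"array","items":{"type":"number"}}}},"squeeze":{"type":"number"}},"required":["plan"]}

```bash
mkdir -p pics; python3 - <<'E'
from station import telemetry, optics, ctrl
import cv2,numpy as np
o=telemetry.get_obs()
print({k:np.round(v,3).tolist() for k,v in o.items()})
for n in("scene","top"):
    c=optics.camera(n); cv2.imwrite(f"pics/{n}0.png",c["pixels"][:,:,::-1])
    print(n,c["intrinsics"],c["dist_coeffs"],c["origin"],c["rotation"])
E
```

```text
{'time_s': 0.0, 'qpos': [1.109, 0.301, 1.522, 0.0, 1.321, -0.067], 'joint_vel': [0.002, 0.001, -0.001, 0.0, -0.002, -0.001], 'tau': [-0.001, -53.178, -35.274, 0.071, 0.024, -0.0], 'ee_pos': [0.211, 0.507, 0.205], 'eef_rot': [-3.14, -0.0, 2.747], 'force': [0.615, -0.257, -0.011], 'moment': [-0.015, 0.032, 0.017], 'grip_force': 0.0, 'grip_width': 0.094}
scene [[505.8590485    0.         327.874511  ]
 [  0.         505.8590485  201.25176129]
 [  0.           0.           1.        ]] [-0.10614244  0.          0.          0.          0.        ] [ 1.14214429 -0.47240513  0.62182239] [-2.16723094  0.01514387  0.88341888]
top [[462.220893     0.         327.59301951]
 [  0.         462.220893   197.54320371]
 [  0.           0.           1.        ]] [-0.09138245  0.          0.          0.          0.        ] [ 3.37228338e-01 -7.88117391e-04  1.02599944e+00] [-2.91791875e+00  5.84427154e-05 -1.45544532e+00]
```

View pics/top0.png

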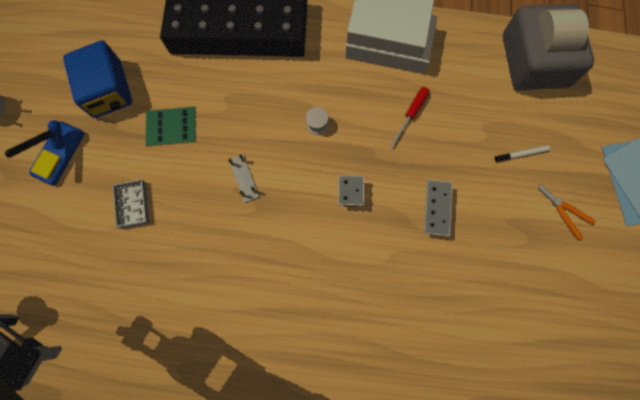

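View pics/scene0.png

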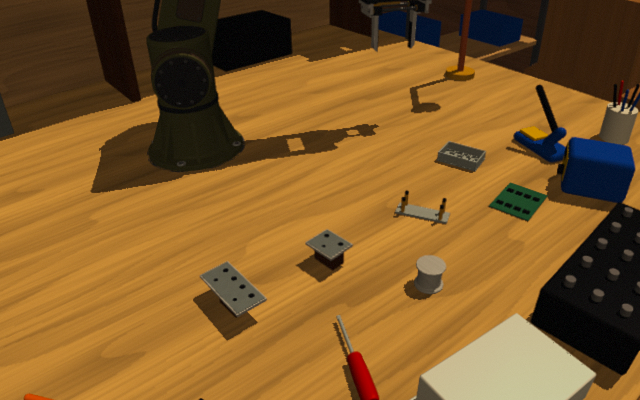

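The top view shows the long panel at about (439,208), the short panel at (351,191) and the stand at (244,178). The scene view agrees: long panel (233,288), short (329,245), stand (424,212). Next I'll measure and make enlarged crops.

```bash
cat > h.py <<'E'
import cv2,numpy as np
from scipy.spatial.transform import Rotation as R
from station import telemetry, optics, ctrl
def rays(c,px):
    p=cv2.undistortPoints(np.float64(px).reshape(-1,1,2),c["intrinsics"],c["dist_coeffs"]).reshape(-1,2)
    return R.from_euler('xyz',c["rotation"]).apply(np.c_[p,np.ones(len(p))])
def plane(c,px,z):
    d=rays(c,px); o=np.array(c["origin"]); return (o+d*((z-o[2])/d[:,2])[:,None])[:,:2]
def tri(cs,pxs):
    A=np.zeros((3,3));b=np.zeros(3)
    for c,p in zip(cs,pxs):
        d=rays(c,[p])[0]; d/=np.linalg.norm(d); M=np.eye(3)-np.outer(d,d); A+=M; b+=M@np.array(c["origin"])
    return np.linalg.solve(A,b)
def panel(c,box,z=0.046,smax=60,vmin=75):
    u0,v0,u1,v1=box; h=cv2.cvtColor(c["pixels"],cv2.COLOR_RGB2HSV)[v0:v1,u0:u1]
    m=((h[...,1]<smax)&(h[...,2]>vmin)).astype(np.uint8)*255
    m=cv2.morphologyEx(m,cv2.MORPH_CLOSE,np.ones((3,3)))
    k=max(cv2.findContours(m,0,1)[0],key=cv2.contourArea).reshape(-1,2)+[u0,v0]
    w=plane(c,k,z); r=cv2.minAreaRect((w*1000).astype(np.float32)); return r,cv2.boxPoints(r)
E
python3 - <<'E'
from h import *
T=optics.camera("top");S=optics.camera("scene")
for n,c,b in(("T long",T,(415,165,465,250)),("S long",S,(190,250,280,330)),("T short",T,(330,165,375,220)),("S short",S,(300,222,360,262))):
    r,bx=panel(c,b); print(n,np.round(r[0],1),np.round(r[1],1),round(r[2],1),np.round(bx).tolist())
def crop(c,b): 
    u0,v0,u1,v1=b; return cv2.resize(c["pixels"][v0:v1,u0:u1,::-1],(400,300),interpolation=cv2.INTER_CUBIC)
im=np.vstack([np.hstack([crop(T,(204,145,284,205)),crop(S,(384,180,464,240))]),np.hstack([crop(T,(390,165,490,240)),crop(S,(183,250,283,325))])])
cv2.imwrite("pics/crop1.png",im)
E
```

```text
T long [ 564.1 -216.5] [117.7  53.8] 0.8 [[505.0, -190.0], [506.0, -244.0], [623.0, -243.0], [623.0, -189.0]]
S long [ 569. -218.] [113.1  50.3] 1.0 [[512.0, -194.0], [513.0, -244.0], [626.0, -242.0], [625.0, -192.0]]
T short [580.3 -23.9] [64.9 52.6] 5.6 [[545.0, -1.0], [551.0, -53.0], [615.0, -47.0], [610.0, 5.0]]
S short [584.6 -24.7] [59.3 48.7] 6.0 [[553.0, -4.0], [558.0, -52.0], [617.0, -46.0], [612.0, 3.0]]
```

View pics/crop1.png

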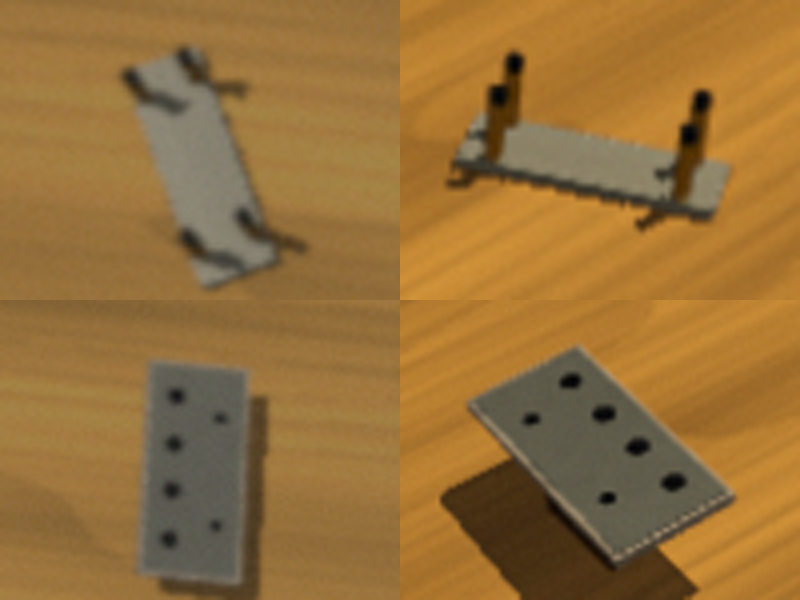

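The crops show four dark tips on the stand in both views, and the panel with clean light edges. I'll triangulate the tips.

```bash
python3 - <<'E'
from h import *
T=optics.camera("top");S=optics.camera("scene")
t=np.array([(189,237),(243,215),(130,76),(186,53)])/5+[204,145]-.4
s=(np.array([(514,62),(498,95),(702,100),(689,133)])-[400,0])/5+[384,180]-.4
P=np.array([tri((T,S),(a,b)) for a,b in zip(t,s)]); print(P.round(4),P.mean(0))
for c,p in((T,t),(S,s)):
    w=plane(c,p,0.038); print(w.round(4).tolist(),w.mean(0))
    d=w[2]+w[3]-w[0]-w[1]; print(np.degrees(np.arctan2(d[1],d[0])),np.linalg.norm(d)/2)
E
```

```text
[[0.5514 0.2158 0.0366]
 [0.564  0.1933 0.0361]
 [0.6219 0.2541 0.0365]
 [0.6351 0.2302 0.0376]] [0.59309019 0.22332606 0.03666457]
[[0.5511, 0.2154], [0.5637, 0.1931], [0.6215, 0.2536], [0.635, 0.2302]] [0.59280234 0.22308184]
27.981671286671368 0.0802403782035206
[[0.5529, 0.2141], [0.5658, 0.1908], [0.6233, 0.2522], [0.6354, 0.2296]] [0.59434484 0.22167427]
28.722119157292 0.07986234676961343
```

Request:
carry_out --plan '[[[0,0,0,0,0,-0.1025,94],[0,0,0,0,0,-0.1025,94],[0,0,0,0,0,-0.1025,94],[0,0,0,0,0,-0.1025,94],[-7,-15,0,0,0,0,94],[-14,-30,0,0,0,0,94],[-14,-30,0,0,0,0,94],[-14,-30,0,0,0,0,94],[-14,-30,0,0,0,0,94],[-14,-30,0,0,0,0,94],[-14,-30,0,0,0,0,94],[-14,-30,0,0,0,0,94],[-14,-30,0,0,0,0,94],[-14,-30,0,0,0,0,94],[-14,-30,0,0,0,0,94],[-14,-30,0,0,0,0,94],[-14,-30,0,0,0,0,94],[-14,-30,0,0,0,0,94],[-14,-30,0,0,0,0,94],[-14,-30,0,0,0,0,94]]]'

```text
time_s: 1.97
ee_pos: [0.436, 0.0444, 0.2056]
eef_rot: [-3.142, 0.0, -3.127]
force: [-0.1, 0.8, 0.9]
grip_width: 0.0941
grip_force: 0.0
```

Request:
carry_out --plan '[[[-12,-26,0,0,0,0,94],[-12,-26,0,0,0,0,94],[-12,-26,0,0,0,0,94],[-12,-26,0,0,0,0,94],[-12,-26,0,0,0,0,94],[-13,-27,10,0,0,0,94],[-13,-27,10,0,0,0,94],[-13,-27,10,0,0,0,94],[-13,-26,10,0,0,0,94],[-13,-26,20,0,0,0,94],[0,0,20,0,0,0,94],[0,0,10,0,0,0,94],[0,0,0,0,0,0,94],[0,0,0,0,0,0,94]]]'

```text
time_s: 3.13
ee_pos: [0.5645, -0.2144, 0.1159]
eef_rot: [3.141, -0.0, -3.126]
force: [-0.2, -0.2, 0.3]
grip_width: 0.0936
grip_force: 0.0
```

```bash
python3 - <<'E'
from h import *
print(telemetry.get_obs()["ee_pos"],telemetry.get_obs()["force"])
T=optics.camera("top");S=optics.camera("scene")
a=cv2.resize(T["pixels"][130:280,380:500,::-1],(400,500),interpolation=2);b=cv2.resize(S["pixels"][195:345,170:290,::-1],(400,500),interpolation=2)
cv2.imwrite("pics/near.png",np.hstack([a,b]))
E
```

```text
[ 0.56446999 -0.21443931  0.11586037] [-0.23848018 -0.24964488  0.30843407]
```

View pics/near.png

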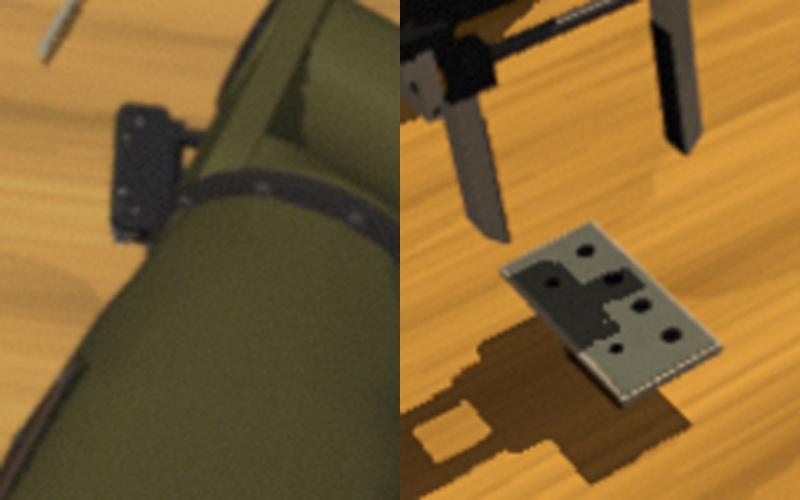

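The right half shows the fingers straddling the panel with clear room on both sides. I'll descend and close.

Request:
carry_out --plan '[[[0,-2,10,0,0,0,94],[0,0,15,0,0,0,94],[0,0,15,0,0,0,94],[0,0,15,0,0,0,94],[0,0,12,0,0,0,94],[0,0,10,0,0,0,94],[0,0,8,0,0,0,94],[0,0,5,0,0,0,94],[0,0,2,0,0,0,94],[0,0,0,0,0,0,94],[0,0,0,0,0,0,70],[0,0,0,0,0,0,64],[0,0,0,0,0,0,60],[0,0,0,0,0,0,57],[0,0,0,0,0,0,50],[0,0,0,0,0,0,40],[0,0,0,0,0,0,40],[0,0,0,0,0,0,40],[0,0,0,0,0,0,40]]]' --squeeze 20

```text
time_s: 4.82
ee_pos: [0.5646, -0.2171, 0.0236]
eef_rot: [-3.142, 0.0, -3.126]
force: [-0.4, 0.1, 1.9]
grip_width: 0.0555
grip_force: 20.0
```

Request:
carry_out --plan '[[[0,0,-2,0,0,0,40],[0,0,-4,0,0,0,40],[0,0,-6,0,0,0,40],[0,0,-8,0,0,0,40],[0,0,-10,0,0,0,40],[0,0,-10,0,0,0,40],[0,0,-10,0,0,0,40],[0,0,-10,0,0,0,40],[0,0,-10,0,0,0,40],[0,0,-6,0,0,0,40],[0,0,-4,0,0,0,40],[0,0,0,0,0,0,40],[0,0,0,0,0,0,40],[0,0,0,0,0,0,40]]]'

```text
time_s: 5.98
ee_pos: [0.5644, -0.2169, 0.1029]
eef_rot: [3.141, -0.001, -3.126]
force: [-0.2, -0.2, -1.5]
grip_width: 0.0557
grip_force: 20.0
```

```bash
python3 - <<'E'
from h import *
S=optics.camera("scene")
cv2.imwrite("pics/lift.png",cv2.resize(S["pixels"][140:340,130:330,::-1],(600,600),interpolation=2))
E
```

```text
(no output)
```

View pics/lift.png

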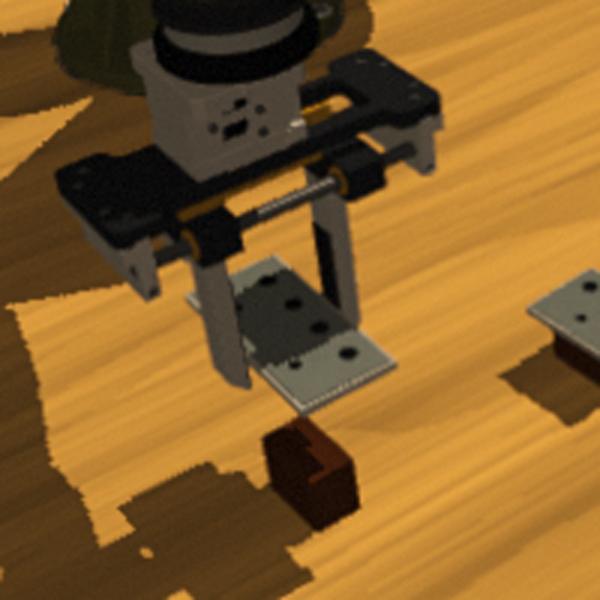

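The panel is held level and clear of the block. Its visible top corners in the crop are at about (273,258), (395,365) and (303,412). I'll cast those rays to get the panel's position and yaw in the hand.

```bash
python3 - <<'E'
from h import *
S=optics.camera("scene")
p=np.array([(273,258),(395,365),(303,412)])/3+[130,140]-.33
w=plane(S,p,.1253); print(w.round(4)); print("centre",(w[0]+w[2])/2,"yaw",np.degrees(np.arctan2(*(w[1]-w[0])[::-1])), np.linalg.norm(w[1]-w[0]),np.linalg.norm(w[2]-w[1]))
E
```

```text
[[ 0.5122 -0.1937]
 [ 0.6309 -0.1912]
 [ 0.6311 -0.2444]]
centre [ 0.57168711 -0.2190538 ] yaw 1.1832739393466687 0.1186340009160632 0.05322285199523768
```

Request:
carry_out --plan '[[[0,6,0,0,0,0,40],[-1,12,0,0,0,0,40],[-2,20,0,0,0,0,40],[-2,26,0,0,0,0,40],[-2,28,0,0,0,0,40],[-2,28,0,0,0,0,40],[-2,28,0,0,0,0,40],[-2,28,0,0,0,0,40],[-2,28,0,0,0,0,40],[-2,28,0,0,0,0,40],[-2,28,0,0,0,0,40],[-2,28,0,0,0,0,40],[-2,28,0,0,0,0,40],[-2,28,0,0,0,0,40],[-2,28,0,0,0,0,40],[-2,26,0,0,0,0,40],[-2,20,0,0,0,0,40],[-2,12,0,0,0,0,40],[-1,7,0,0,0,0,40],[0,0,0,0,0,0,40]]]'

```text
time_s: 7.75
ee_pos: [0.5917, 0.2215, 0.1032]
eef_rot: [-3.142, -0.0, -3.125]
force: [0.1, -0.0, -1.1]
grip_width: 0.0556
grip_force: 20.0
```

Request:
carry_out --plan '[[[0,0,0,0,0,-0.03,40],[0,0,0,0,0,-0.06,40],[0,0,0,0,0,-0.08,40],[0,0,0,0,0,-0.08,40],[0,0,0,0,0,-0.08,40],[0,0,0,0,0,-0.08,40],[0,0,0,0,0,-0.05,40],[0,0,0,0,0,-0.017,40],[0,0,0,0,0,0,40],[0,0,0,0,0,0,40],[0,0,0,0,0,0,40],[0,0,0,0,0,0,40]]]'

```text
time_s: 8.75
ee_pos: [0.592, 0.2203, 0.1034]
eef_rot: [3.142, -0.0, -2.651]
force: [-0.9, -0.4, -1.2]
grip_width: 0.0554
grip_force: 20.0
```

```bash
python3 - <<'E'
from h import *
S=optics.camera("scene")
cv2.imwrite("pics/over.png",cv2.resize(S["pixels"][100:250,340:490,::-1],(600,600),interpolation=2))
E
```

```text
(no output)
```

View pics/over.png

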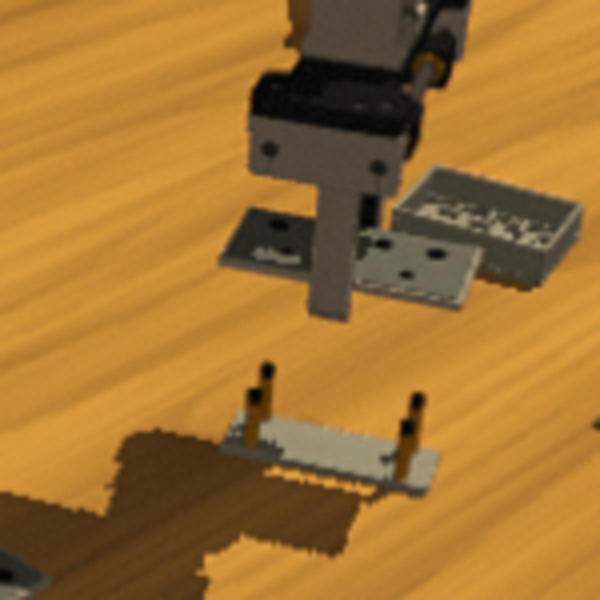

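The panel hangs level over the stand. Its corners in the crop are at about (250,208), (220,258), (482,248) and (460,298). I'll compare its centre with the stand's, using the same camera for both.

```bash
python3 - <<'E'
from h import *
S=optics.camera("scene")
p=np.array([(250,208),(220,258),(482,248),(460,300)])/4+[340,100]-.38
w=plane(S,p,.1258); print(w.round(4),w.mean(0)); d=w[2]+w[3]-w[0]-w[1]; print(np.degrees(np.arctan2(d[1],d[0])),np.linalg.norm(d)/2)
t=np.array([(268,370),(255,396),(418,401),(408,428)])/4+[340,100]-.38
v=plane(S,t,.038); print(v.round(4),v.mean(0)); d=v[2]+v[3]-v[0]-v[1]; print(np.degrees(np.arctan2(d[1],d[0])))
e=v.mean(0)-w.mean(0); R_=R.from_euler('xyz',telemetry.get_obs()["eef_rot"]); print(R_.inv().apply([*e,0])*1000)
E
```

```text
[[0.532  0.2147]
 [0.5578 0.1665]
 [0.6352 0.2722]
 [0.6596 0.2245]] [0.59616148 0.2194392 ]
29.402006523540653 0.11766608904904031
[[0.5535 0.2141]
 [0.5661 0.191 ]
 [0.6241 0.2516]
 [0.6367 0.2287]] [0.59508839 0.22138013]
28.008934133819412
[ 2.96499783e-02  2.21762839e+00 -1.89536023e-05]
```

Request:
carry_out --plan '[[[0,1.5,4,0,0,0,40],[0,0,8,0,0,0,40],[0,0,10,0,0,0,40],[0,0,10,0,0,0,40],[0,0,10,0,0,0,40],[0,0,10,0,0,0,40],[0,0,8,0,0,0,40],[0,0,6,0,0,0,40],[0,0,4,0,0,0,40],[0,0,3,0,0,0,40],[0,0,2,0,0,0,40],[0,0,1,0,0,0,40],[0,0,0,0,0,0,40],[0,0,0,0,0,0,40],[0,0,0,0,0,0,40]]]'

```text
time_s: 10.1
ee_pos: [0.5914, 0.2218, 0.0278]
eef_rot: [-3.141, 0.001, -2.649]
force: [-0.6, 1.3, -1.8]
grip_width: 0.0556
grip_force: 20.0
```

Request:
carry_out --plan '[[[0,0,1,0,0,0,40],[0,0,1,0,0,0,40],[0,0,0.7,0,0,0,40],[0,0,0,0,0,0,40],[0,0,0,0,0,0,40],[0,0,0,0,0,0,40]]]'

```text
time_s: 10.6
ee_pos: [0.5913, 0.2218, 0.0248]
eef_rot: [-3.142, 0.0, -2.649]
force: [0.8, -0.0, -1.5]
grip_width: 0.0552
grip_force: 20.0
```

Request:
carry_out --plan '[[[0,0,0.5,0,0,0,40],[0,0,0.5,0,0,0,40],[0,0,0.3,0,0,0,40],[0,0,0,0,0,0,40],[0,0,0,0,0,0,40],[0,0,0,0,0,0,40]]]'

```text
time_s: 11.1
ee_pos: [0.5913, 0.2218, 0.0236]
eef_rot: [-3.142, 0.0, -2.649]
force: [-1.4, -0.4, 2.1]
grip_width: 0.0554
grip_force: 20.0
```

Force has turned upward, so the panel is on the tips. Now I'll let go gently.

Request:
carry_out --plan '[[[0,0,0,0,0,0,40],[0,0,0,0,0,0,40],[0,0,0,0,0,0,40],[0,0,0,0,0,0,57],[0,0,0,0,0,0,60],[0,0,0,0,0,0,65],[0,0,0,0,0,0,72],[0,0,0,0,0,0,80],[0,0,0,0,0,0,84],[0,0,0,0,0,0,84],[0,0,0,0,0,0,84],[0,0,0,0,0,0,84]]]' --squeeze 4

```text
time_s: 12.1
ee_pos: [0.5912, 0.2218, 0.0234]
eef_rot: [-3.142, -0.0, -2.649]
force: [-0.6, -0.6, -0.4]
grip_width: 0.0841
grip_force: 0.0
```

Request:
carry_out --plan '[[[0,0,-5,0,0,0,84],[0,0,-10,0,0,0,84],[0,0,-15,0,0,0,84],[0,0,-20,0,0,0,84],[0,0,-20,0,0,0,84],[0,0,-20,0,0,0,84],[0,0,-20,0,0,0,84],[0,0,-20,0,0,0,84],[20,0,-10,0,0,0,84],[30,0,0,0,0,0,84],[30,0,0,0,0,0,84],[30,0,0,0,0,0,84],[30,0,0,0,0,0,84],[30,0,0,0,0,0,84],[20,0,0,0,0,0,84],[10,0,0,0,0,0,84],[0,0,0,0,0,0,84],[0,0,0,0,0,0,84]]]'

```text
time_s: 13.6
ee_pos: [0.4158, 0.1275, 0.1643]
eef_rot: [-3.141, 0.002, -2.65]
force: [0.9, 0.2, -0.2]
grip_width: 0.0842
grip_force: 0.0
```

```bash
python3 - <<'E'
from h import *
T=optics.camera("top");S=optics.camera("scene")
for n,c,b in(("T",T,(214,145,284,205)),("S",S,(380,170,470,240)),("T short",T,(330,165,375,220))):
    r,bx=panel(c,b); print(n,np.round(r[0],1),np.round(r[1],1),round(r[2],1))
a=cv2.resize(T["pixels"][140:215,194:294,::-1],(400,300),interpolation=2);b=cv2.resize(S["pixels"][165:240,374:474,::-1],(400,300),interpolation=2)
cv2.imwrite("pics/end.png",np.hstack([a,b]))
E
```

```text
T [590.4 221.3] [124.4  53.1] 28.2
S [595.3 220.7] [113.1  48.8] 28.2
T short [580.3 -23.9] [65.1 52.6] 5.6
```

View pics/end.png

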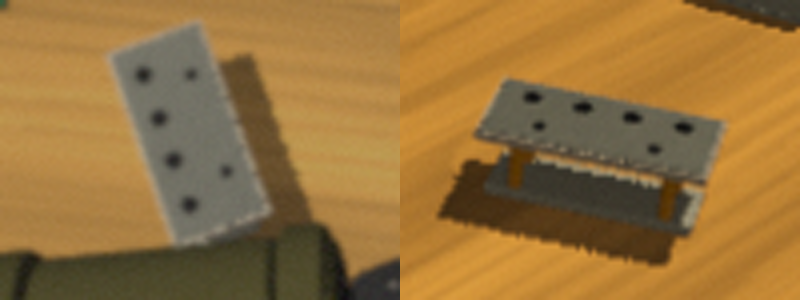

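The panel rests level and face up on all four posts. Its centre is within about 3 mm of the stand's, its yaw reads 28.2° like the stand's, and the short panel hasn't moved. Handing in.

```bash
python3 -c "
from station import ctrl
print(ctrl.hand_in())"
```

```text
the job is handed in; nothing more can be done
None
```

I moved the long panel onto the four-post stand, gripping it only by its edges, and handed the job in: in the final pictures it lies face up and level, within about 3 mm of the stand's centre and in line with it, and the short panel has not moved; the hand-in gave no verdict.

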